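Hold the reference prism in the gauge's light path

ROBOT

A 6-joint arm with a two-finger parallel gripper is mounted at the origin on the work surface. World frame = base frame: x ahead of the robot, y to its left, z up, the work surface at z = 0. Lengths are in m, angles in rad, forces in N, time in s.
With the tool pointing down it reaches from about 0.35 to 0.775 m from the base axis. Payload 5.5 kg.
Tool frame: the origin (TCP) lies on the centre line of the jaws, within the pads' length; the fingertips stand 11 mm ahead of it and the grasp point (between the pads) lies 8 mm behind it (env.tip_reach is the distance from the TCP to the fingertips, in m); z points along the fingers, x is the direction in which the jaws open and shut, and the axes are right-handed (so a half turn about z gives the same grasp; the last joint's range is limited). The gripper opens to 85 mm and grips with 20 to 120 N. Pads are 22 mm wide; open, the fingers measure 114 mm over their backs; the gripper's body (76 mm by 85 mm) begins 54 mm behind the grasp point. The pads swing forward as they close: fully open they stand 13 mm farther back than shut.
Start: joints at [1.202, 0.313, 0.046, 1.304, 0, 1.431], TCP at [0.13, 0.56, 0.242] pointing down, gripper open.
Joint ranges: [-2.76, 2.76], [-0.86, 1.69], [-1.03, 1.26], [-2.2, 2.34], [-1.47, 1.5], [-3.14, 3.14]. Speed limits (rad/s): [2.57, 2.57, 3.14, 3.14, 3.14, 3.14].

INTERFACE

Orientations are given as a unit quaternion [w, x, y, z].
In Python, from workcell import env gives the robot as it stands.
- The arm moves only by the tool carry_out, never from a script. Its argument "moves" is one flat list of numbers, 7 for each row, row after row: the gripper command: -1 is shut, 1 is fully open, values between are in proportion, then the shift along the tool's x, y, z in m, then the turn, a rotation vector about the tool's x, y, z in degrees. A call has exactly 5 rows; each row shifts and turns the pose as measured when the row begins, along the tool's axes as they then stand; what a row does not reach is not made up. A row lasts 1/8 s, in which the tool goes at most 62.5 mm and 10.7 degrees, less where a joint would pass 70% of its speed; a pose out of reach is approached as far as the arm can. A call is refused whole if a number of a shift passes 0.0625 or a number of a turn 10.7, either way. A call with a gripper value outside its range is refused whole. The fingers move at their own pace and stop on an object; "squeeze" is the grip in N (left out, the last holds). Time passes only in rows, so rows that do not move let the fingers close, or fill a call up. It gives the time, the measured TCP pose, the force and the opening at its end, in the units of the state.
- env.get_state(): the state, without advancing time (a new reading comes with each control period).
- env.read_camera(name): name is "scene" or "top" or "wrist"; returns the picture (384x512x3 uint8, red, green, blue); there is no depth.
- env.calibration(name): a dict with "camera_matrix" (3x3 intrinsics, pixels), "rvec" (rotation vector, rad) and "tvec" (3), from world to camera coordinates, as OpenCV has them; the wrist camera has in their place "hand_eye" (4x4, takes a point from camera to tool coordinates, whose origin is the TCP and whose axes are the tool frame's). Camera axes: x right, y down, z forward; pixel columns grow to the right and rows downward; lengths in m; the calibration is good to about 2 mm. A picture is of the moment at which its call begins: read the wrist's pose just before it. calibration takes no time and is no camera call.
- env.hand_in(): hands the job in, once; it reports no verdict.
The state is a dict: "clock": time; "joint_pos": joint angles; "qvel": joint speeds; "tau": joint torques, N m; "tcp_pos": TCP position; "orientation": TCP orientation; "wrist_force": force on the tool from outside, world axes, zero at the start; "ft_torque": the same for the moment, N m; "finger_gap": finger opening in m.
Only numpy, scipy, OpenCV 4.12 (cv2) and the standard library are available. Lean on these libraries where they do the work, as an engineer would, in place of code of your own. Each camera call takes 0.05 s, during which the arm holds its last target. There are 200 camera calls.

TASK

Grip the blue-dotted glass prism by its two frosted white faces only, never the clear ones, lift it off the tray and bring it upright into the optical gauge's light path, centred over the brass seat between the towers, clear faces square to the beam. The seat's height is not known: lower the prism until you feel the sprung seat, press it gently home against its stop, and finish while still holding the prism pressed down there, touching no other part of the gauge with it. Leave the other prisms and everything else alone.

Things in the scene. Friction and masses are not known exactly. Their poses are not given: they have to be found in the camera images.
- prism_blue_center (a point): centre of the prism to hold: an upright glass block 24 x 24 x 60 mm tall, 70 to 120 g, standing on the tray at any yaw within 60 degrees, blue dot (13 mm wide, 3 mm high) on top; z up. Its white frosted faces look along its +x and -x (24 mm apart, 23 mm wide: grip these; from above two white strips 3.5 mm thick); its clear faces look along +y and -y
- light_path (a point): point on the gauge's thin red beam, midway between its towers, 64 mm above the table. The beam runs along y of this frame, z is up. The prism belongs centred on this point in x and y, its clear faces looking along the beam, either way round; the brass seat is straight below
- seat (a joint): how far the sprung brass seat (round pad 21 mm across, on a dark column 30 mm across straight below light_path) is pressed down: 0 up, 0.010 m home on its solid stop. Its unpressed top is 38 to 50 mm above the table, different each time: feel for it. Spring: 3 N at first touch, 7 N when home; the prism's weight alone does not press it
- tray: the fixed dark tray that the three prisms stand on, 110 x 250 mm, 6 mm thick; the origin is the centre of its underside, the prisms stand in a row along its y, about 80 mm apart, in any order
- prism_blue: the same blue-dotted prism, here with the origin at the centre of its foot, same axes (for its rules)
- prism_yellow_center (a point): a glass reference prism like the blue-dotted one (24 x 24 x 60 mm), marked with a yellow dot; the point is its centre. Not wanted now: leave it standing where it is
- prism_red_center (a point): a glass reference prism like the blue-dotted one (24 x 24 x 60 mm), marked with a red dot; the point is its centre. Not wanted now: leave it standing where it is
- ring_gauge: steel ring gauge, 60 mm across, 18 mm high, lying near the back; origin at the centre of its underside; leave alone
- plug_gauge: steel plug gauge standing upright, 28 mm across, 70 mm tall; origin at the centre of its underside; leave alone
- jar: small jar with a black lid, 48 mm across, 60 mm tall; origin at the centre of its underside; leave alone
- screwdriver: screwdriver lying on the right of the bench; leave alone
- gauge: the optical gauge, fixed, elsewhere each time; origin at the underside of its base, below light_path, same axes. Grey base 90 (x) x 230 (y) x 16 mm; a teal tower at its -y end and a dark one at its +y end, each 70 x 45 mm, tops 92 mm above the table, 125 mm clear between them
There are look-alikes about, which are no part of the job. What is shaped like the prism_blue but pink or purple is not meant. Of the things that look like the part that bears seat, take the one that is farthest to the robot's left at the start.

How it is judged:
On the way, in this order (a step that is already met when the one before it is completed fails the run):
1. the blue-dotted prism is lifted clear of the tray in the fingers (height (world z) of prism_blue_center above 0.056 m and contact force between the fingers and prism_blue above 1 N and contact force between prism_blue and tray below 0.1 N), for 0.2 s.
2. the prism, upright, over the seat and square to the beam, touches the sprung seat (contact force between prism_blue and seat above 0.5 N and horizontal distance between prism_blue_center and light_path below 0.008 m and angle between the y axis of prism_blue and the y axis of light_path, either way round below 0.17 rad and angle between prism_blue's own z axis and vertical below 0.12 rad), for 0.1 s.
At the end, for the whole second after the job is handed in: Prism still gripped and pressing the seat at least 7.5 of its 10 mm down; its centre within 8 mm of the beam midpoint seen from above, clear faces within 10 degrees of square to the beam, upright within 7 degrees, at rest and touching no other part of the gauge (value of joint seat above 0.0075 m and contact force between prism_blue and seat above 3 N and contact force between the fingers and prism_blue above 2 N and horizontal distance between prism_blue_center and light_path below 0.008 m and angle between the y axis of prism_blue and the y axis of light_path, either way round below 0.17 rad and angle between prism_blue's own z axis and vertical below 0.12 rad and contact force between prism_blue and gauge below 0.3 N and linear speed of prism_blue below 0.02 m/s); the arm keeps its last pose, push and grip.
It fails at once if a finger touches the clear glass of the prism (contact force between the fingers and prism_blue_c0 above 0.5 N).
It fails at once if the seat is pressed harder than 30 N (contact force between anything else and seat above 30 N).
It fails at once if another prism or a loose thing on the bench is moved more than 20 mm (distance of any of prism_yellow_center, prism_red_center, ring_gauge, plug_gauge, jar, screwdriver from where it was at the start of the episode above 0.02 m).
It also fails if it takes over 45 s, if anything falls off the work surface, if the arm or the gripper's body presses on something with over 40 N, if the wrist force passes 120 N, or if a joint passes its speed limit or range.

## Working session

There is one attempt and no reset: what is moved stays moved. The work goes in short steps, Python scripts to look and compute and a tool call to move; the robot and the scene stay as the last step left them, time stands still between calls to the robot, and variables do not carry over. Pictures are saved under pics/ and viewed, about 8 in all and at most 12, crops included, and the job is handed in when it is done.

Besides the shell and the picture viewer there is one more tool, called after "Call:" as name(argument=value, ...) on one line, values as JSON. carry_out: Moves the arm, as the interface text tells. Its arguments: {"type":"object","properties":{"moves":{"type":"array"},"squeeze":{"type":"number"}},"required":["moves"]}

```bash
mkdir -p pics; cat > h.py <<'E'
import numpy as np, cv2
from workcell import env
from scipy.spatial.transform import Rotation as R
def state():
    s=env.get_state(); q=s["orientation"]; return s,np.array(s["tcp_pos"]),R.from_quat([q[1],q[2],q[3],q[0]]).as_matrix()
def cam(name):
    c=env.calibration(name); K=np.array(c["camera_matrix"])
    if "rvec" in c:
        Rw=cv2.Rodrigues(np.array(c["rvec"],float))[0]; t=np.array(c["tvec"],float).ravel()
        return K,Rw.T,-Rw.T@t
    s,p,M=state(); H=np.array(c["hand_eye"]); return K,M@H[:3,:3],p+M@H[:3,3]
def plane(C,uv,z):
    K,A,o=C; uv=np.atleast_2d(uv).astype(float)
    d=(A@np.linalg.inv(K)@np.c_[uv,np.ones(len(uv))].T).T
    return o+d*((z-o[2])/d[:,2])[:,None]
def snap(name,f):
    C=cam(name); im=env.read_camera(name); cv2.imwrite("pics/"+f,im[:,:,::-1]); return C,im
E
python3 - <<'E'
from h import *
s,p,M=state(); print(s); print(M)
for n in("top","scene","wrist"):
    C,im=snap(n,n+"0.png"); print(n,C[2],C[1][:,2])
a=cv2.imread("pics/top0.png");b=cv2.imread("pics/scene0.png")
cv2.imwrite("pics/top0b.png",cv2.resize(a,(800,600),interpolation=cv2.INTER_CUBIC))
E
```

```text
{'clock': 0.0, 'joint_pos': array([ 1.20237355e+00,  3.13994146e-01,  4.49634023e-02,  1.30357701e+00,
       -2.33516741e-05,  1.43118400e+00]), 'qvel': array([ 1.52430100e-03, -2.22181566e-03, -3.98162658e-04,  4.01169780e-04,
       -1.08056458e-03,  5.95298500e-05]), 'tau': array([ 1.19504821e-03, -4.80623531e+01,  2.98534012e+01,  1.90199038e-02,
        3.15645877e-06,  1.73159987e-05]), 'tcp_pos': array([0.13026578, 0.55954692, 0.24140603]), 'orientation': array([ 4.69012886e-04,  7.83204352e-01,  6.21763720e-01, -7.74907101e-04]), 'wrist_force': array([-0.17476375, -0.3081264 , -0.63269268]), 'ft_torque': array([ 0.03799766, -0.01362479, -0.00869915]), 'finger_gap': 0.08516633185647025}
[[ 2.26818553e-01  9.73936829e-01 -6.30590834e-04]
 [ 9.73935375e-01 -2.26819314e-01 -1.69828411e-03]
 [-1.79705162e-03 -2.28952377e-04 -9.99998359e-01]]
top [ 0.47343011 -0.12457505  1.12751156] [ 1.12113287e-01  1.33704756e-04 -9.93695423e-01]
scene [ 1.07940967 -0.97791753  0.74351593] [-0.39931965  0.72322653 -0.56346004]
wrist [0.05084894 0.57840441 0.37360866] [ 0.31219394 -0.07268551 -0.94723374]
```

View pics/top0b.png

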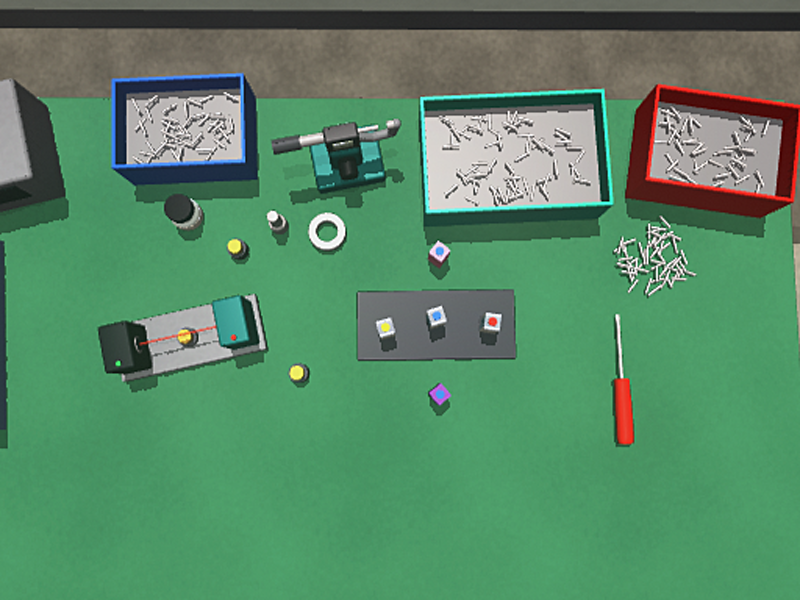

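View pics/scene0.png

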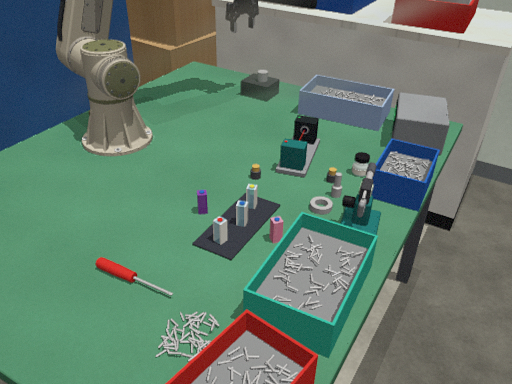

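The top view shows the blue-dot prism at (436,316) of 800x600, in the middle of the tray between yellow (385,328) and red (492,322). The pink and purple prisms lie off the tray. The leftmost brass pad is in the gauge at (186,337), with the teal tower at (235,320) and the dark one at (124,345).

```bash
python3 - <<'E'
from h import *
a=cv2.imread("pics/top0.png"); C=cam("top"); hsv=cv2.cvtColor(a,cv2.COLOR_BGR2HSV)
def cent(m,z,name,k=1):
    n,l,st,c=cv2.connectedComponentsWithStats(m.astype(np.uint8))
    for i in range(1,n):
        if st[i,4]>=k: print(name,st[i,4],c[i].round(1),plane(C,c[i],z)[0].round(4))
H,S,V=[hsv[...,i].astype(int) for i in range(3)]
roi=np.zeros(H.shape,bool); roi[185:230,228:330]=1
cent(roi&(abs(H-106)<14)&(S>120),.068,"blue",4)
cent(roi&(S<40)&(V>170),.066,"white",10)
roi[:]=0; roi[180:250,60:175]=1
m=roi&((H<8)|(H>172))&(S>110)&(V>110); ys,xs=np.nonzero(m); cent(m,.064,"red",3)
cent(roi&(abs(H-25)<8)&(S>120)&(V>130),.044,"brass",6)
g=roi&(S<40)&(V>120); cnt=max(cv2.findContours(g.astype(np.uint8),0,1)[0],key=len)
P=plane(C,cnt[:,0],.016)[:,:2]; 
allc=np.vstack([c[:,0] for c in cv2.findContours(g.astype(np.uint8),0,1)[0] if len(c)>5])
r=cv2.minAreaRect((plane(C,allc,.016)[:,:2]*1000).astype(np.float32)); print("base",r)
E
python3 -c "
import cv2;a=cv2.imread('pics/top0.png')
b=cv2.resize(a[180:250,55:175],None,fx=6,fy=6,interpolation=2);c=cv2.resize(a[180:235,225:335],None,fx=6,fy=6,interpolation=2)
import numpy as np
c=cv2.copyMakeBorder(c,0,0,0,720-c.shape[1],0)
o=np.vstack([b[:420],c])[:750];cv2.imwrite('pics/cr.png',cv2.resize(o,(576,600)))"
```

```text
blue 22 [279.1 201.9] [ 0.5809 -0.1727  0.068 ]
white 75 [279.2 201.6] [ 0.5819 -0.1729  0.066 ]
white 76 [314.9 205.4] [ 0.5732 -0.2565  0.066 ]
white 77 [246.1 208.9] [ 0.5643 -0.0958  0.066 ]
red 21 [128.9 210.6] [0.5593 0.1785 0.064 ]
red 31 [101.2 217. ] [0.5441 0.2426 0.064 ]
red 8 [149.  215.5] [0.5481 0.131  0.064 ]
brass 12 [117.  211.8] [0.5581 0.2124 0.044 ]
brass 37 [117.8 216.4] [0.5471 0.2101 0.044 ]
base ((551.259033203125, 211.7783203125), (88.0246353149414, 227.0836181640625), 13.156763076782227)
```

View pics/cr.png

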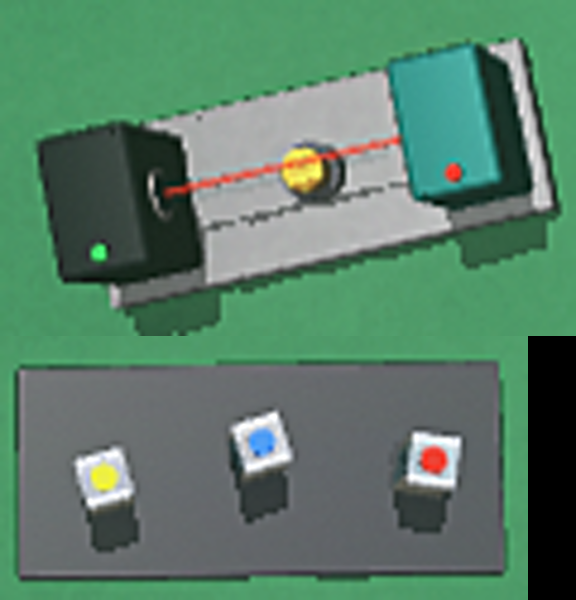

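```bash
cat > plan.py <<'E'
# plan.py x y z yaw_deg n grip : n rows toward a pose with vertical tool, tool x at yaw
from h import *; import sys
x,y,z,yaw,n=map(float,sys.argv[1:6]); n=int(n); g=float(sys.argv[6])
s,p,M=state(); T=np.array([x,y,z]); c,q=np.cos(np.radians(yaw)),np.sin(np.radians(yaw))
G=np.array([[c,q,0],[q,-c,0],[0,0,-1]])
rv=R.from_matrix(M.T@G).as_rotvec()
print(s["clock"],p.round(4),"yaw",np.degrees(np.arctan2(M[1,0],M[0,0])).round(2),"turn",np.degrees(rv).round(2),"F",s["wrist_force"].round(2),"gap",round(s["finger_gap"],4))
for k in range(n):
    Mk=M@R.from_rotvec(rv*k/n).as_matrix()
    print([g]+list((Mk.T@((T-p)/n)).round(4)+0)+list(np.degrees(rv/n).round(2)+0))
E
python3 plan.py 0.58 -0.172 0.22 18 15 1
```

```text
0.15 [0.1303 0.5596 0.2416] yaw 76.89 turn [3.000e-02 8.000e-02 5.889e+01] F [-0.73  0.24  0.27] gap 0.0855
[1.0, np.float64(-0.0407), np.float64(0.0403), np.float64(0.0015), np.float64(0.0), np.float64(0.01), np.float64(3.93)]
[1.0, np.float64(-0.0379), np.float64(0.043), np.float64(0.0015), np.float64(0.0), np.float64(0.01), np.float64(3.93)]
[1.0, np.float64(-0.0348), np.float64(0.0454), np.float64(0.0015), np.float64(0.0), np.float64(0.01), np.float64(3.93)]
[1.0, np.float64(-0.0316), np.float64(0.0477), np.float64(0.0015), np.float64(0.0), np.float64(0.01), np.float64(3.93)]
[1.0, np.float64(-0.0283), np.float64(0.0498), np.float64(0.0015), np.float64(0.0), np.float64(0.01), np.float64(3.93)]
[1.0, np.float64(-0.0248), np.float64(0.0516), np.float64(0.0015), np.float64(0.0), np.float64(0.01), np.float64(3.93)]
[1.0, np.float64(-0.0212), np.float64(0.0532), np.float64(0.0015), np.float64(0.0), np.float64(0.01), np.float64(3.93)]
[1.0, np.float64(-0.0175), np.float64(0.0545), np.float64(0.0015), np.float64(0.0), np.float64(0.01), np.float64(3.93)]
[1.0, np.float64(-0.0138), np.float64(0.0556), np.float64(0.0015), np.float64(0.0), np.float64(0.01), np.float64(3.93)]
[1.0, np.float64(-0.0099), np.float64(0.0564), np.float64(0.0015), np.float64(0.0), np.float64(0.01), np.float64(3.93)]
[1.0, np.float64(-0.006), np.float64(0.0569), np.float64(0.0014), np.float64(0.0), np.float64(0.01), np.float64(3.93)]
[1.0, np.float64(-0.0021), np.float64(0.0572), np.float64(0.0014), np.float64(0.0), np.float64(0.01), np.float64(3.93)]
[1.0, np.float64(0.0018), np.float64(0.0572), np.float64(0.0014), np.float64(0.0), np.float64(0.01), np.float64(3.93)]
[1.0, np.float64(0.0057), np.float64(0.057), np.float64(0.0014), np.float64(0.0), np.float64(0.01), np.float64(3.93)]
[1.0, np.float64(0.0096), np.float64(0.0564), np.float64(0.0014), np.float64(0.0), np.float64(0.01), np.float64(3.93)]
```

Call:
carry_out(moves=[1, -0.041, 0.04, 0, 0, 0, 4, 1, -0.038, 0.043, 0, 0, 0, 4, 1, -0.035, 0.045, 0, 0, 0, 4, 1, -0.032, 0.048, 0, 0, 0, 4, 1, -0.028, 0.05, 0, 0, 0, 4])

```text
clock: 0.78
tcp_pos: [0.2804, 0.3105, 0.2394]
orientation: [0.001, 0.88, 0.475, -0.001]
wrist_force: [1.1, -0.5, -0.1]
finger_gap: 0.0852
```

Call:
carry_out(moves=[1, -0.025, 0.052, 0, 0, 0, 4, 1, -0.021, 0.053, 0, 0, 0, 4, 1, -0.018, 0.055, 0, 0, 0, 4, 1, -0.014, 0.056, 0, 0, 0, 4, 1, -0.01, 0.056, 0, 0, 0, 4])

```text
clock: 1.4
tcp_pos: [0.4294, 0.0545, 0.2401]
orientation: [0.001, 0.951, 0.31, 0.001]
wrist_force: [0.8, 0.5, 0.2]
finger_gap: 0.0852
```

```bash
python3 plan.py 0.58 -0.172 0.22 18 5 0.3
```

```text
1.4 [0.4294 0.0545 0.2401] yaw 36.09 turn [ 0.13 -0.05 18.09] F [0.76 0.52 0.24] gap 0.0852
[0.3, np.float64(-0.0024), np.float64(0.0543), np.float64(0.0042), np.float64(0.03), np.float64(-0.01), np.float64(3.62)]
[0.3, np.float64(0.0011), np.float64(0.0544), np.float64(0.0041), np.float64(0.03), np.float64(-0.01), np.float64(3.62)]
[0.3, np.float64(0.0045), np.float64(0.0542), np.float64(0.0041), np.float64(0.03), np.float64(-0.01), np.float64(3.62)]
[0.3, np.float64(0.0079), np.float64(0.0538), np.float64(0.0041), np.float64(0.03), np.float64(-0.01), np.float64(3.62)]
[0.3, np.float64(0.0113), np.float64(0.0532), np.float64(0.0041), np.float64(0.03), np.float64(-0.01), np.float64(3.62)]
```

Call:
carry_out(moves=[1, -0.002, 0.054, 0.004, 0, 0, 3.6, 1, 0.001, 0.054, 0.004, 0, 0, 3.6, 1, 0.005, 0.054, 0.004, 0, 0, 3.6, 1, 0.008, 0.054, 0.004, 0, 0, 3.6, 1, 0.011, 0.053, 0.004, 0, 0, 3.6])

```text
clock: 2.02
tcp_pos: [0.5822, -0.1807, 0.2197]
orientation: [0.0, 0.989, 0.151, 0.001]
wrist_force: [0.9, 0.8, 0.7]
finger_gap: 0.0854
```

Call:
carry_out(moves=[0.3, 0, 0, 0, 0, 0, 0, 0.3, 0, 0, 0, 0, 0, 0, 0.3, 0, 0, 0, 0, 0, 0, 0.3, 0, 0, 0, 0, 0, 0, 0.3, 0, 0, 0, 0, 0, 0])

```text
clock: 2.65
tcp_pos: [0.5814, -0.1807, 0.218]
orientation: [-0.0, 0.989, 0.15, -0.0]
wrist_force: [-0.3, -0.4, 0.2]
finger_gap: 0.056
```

```bash
python3 - <<'E'
from h import *
s,p,M=state(); print(p,np.degrees(np.arctan2(M[1,0],M[0,0])),s["finger_gap"])
C,im=snap("wrist","w1.png"); np.savez("w1.npz",K=C[0],A=C[1],o=C[2])
E
```

```text
[ 0.58139582 -0.18068932  0.21800653] 17.295206431876657 0.055971044023258795
```

View pics/w1.png

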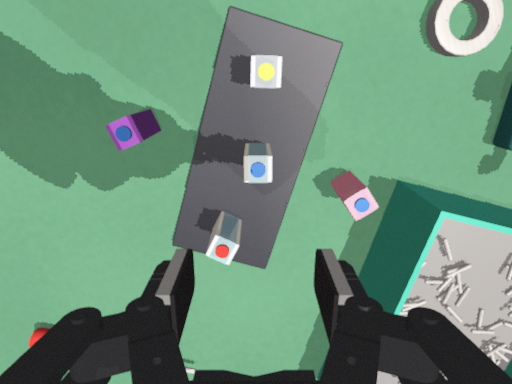

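The wrist view shows the blue prism top at about (258,170), nearly aligned with the jaws. I'll measure it and zoom in.

```bash
python3 - <<'E'
from h import *
a=cv2.imread("pics/w1.png"); d=np.load("w1.npz"); C=(d["K"],d["A"],d["o"])
hsv=cv2.cvtColor(a,cv2.COLOR_BGR2HSV); H,S,V=[hsv[...,i].astype(int) for i in range(3)]
roi=np.zeros(H.shape,bool); roi[135:190,235:285]=1
m=roi&(abs(H-106)<14)&(S>120); ys,xs=np.nonzero(m); print("blue",len(xs),xs.mean(),ys.mean(),plane(C,[xs.mean(),ys.mean()],.0675))
print(V[150:190:3,240:278:2]); print(S[156:186:6,240:278:2])
w=roi&(((S<60)&(V>165))|m); w[:150]=0
c=max(cv2.findContours(w.astype(np.uint8),0,1)[0],key=len)
r=cv2.minAreaRect((plane(C,c[:,0],.066)[:,:2]*1000).astype(np.float32)); print(r, cv2.minAreaRect(c))
cv2.imwrite("pics/w1c.png",cv2.resize(a[125:195,225:295],None,fx=8,fy=8,interpolation=2))
E
```

```text
blue 157 257.5732484076433 169.3375796178344 [[ 0.58295673 -0.17150083  0.0675    ]]
[[ 68  69 114 152 129 110 112 112 110 113 110 111 111 125 151 140 113 114
  114]
 [ 69  70 134 150 127 112 113 113 112 111 110 111 110 122 146 152 116 112
  114]
 [ 66  69 186 202 211 211 211 210 211 211 210 210 211 217 229 234 185 111
  114]
 [ 64  68 202 217 220 218 219 219 219 218 219 218 218 224 249 255 182 112
  113]
 [ 66  66 201 217 219 221 219 201 187 184 183 215 219 226 249 255 182 111
  112]
 [ 95  91 203 217 220 224 203 232 232 233 233 228 208 225 249 255 182 109
  111]
 [102 105 198 217 219 217 232 232 232 232 233 233 234 226 249 255 183 110
  111]
 [100 100 198 216 221 202 215 232 232 233 232 233 234 226 249 255 182 109
  110]
 [101 102 197 216 220 224 230 232 232 232 232 232 227 225 252 255 183 111
  110]
 [108 103 197 216 221 224 225 225 227 228 227 225 225 225 252 255 182 109
  108]
 [109 109 198 216 230 223 224 223 224 224 225 224 225 225 252 255 157 107
  109]
 [109 109 107 110 134 142 141 143 143 142 143 145 143 144 115 107 106 109
  108]
 [109 107 110 110 109 110 104 103  99 103 102 104 104 107 105 104 108 106
  107]
 [107 109 107 109 107 106 109 108 106 104 102 103 103 102 105 105 107 108
  114]]
[[ 12  11  22  23  13  22  21  19  22  21  19  19  21  14   3   1   4  11
   11]
 [ 19  15  20  20   9  21  20  32  64  87  52  24  21  15   5   2   4   9
    9]
 [ 15  17  19  21  10  62 142 143 144 141 142 140 141  21   5   2   4   9
    9]
 [ 13  13  19  19   9  22 113 146 143 144 144 142  48  19   5   2   6  14
    9]
 [ 12  12  21  21  13  22  24  23  22  22  22  22  23  22   6   2   6  10
   12]]
((583.2957153320312, -171.19114685058594), (24.212364196777344, 23.79698371887207), 17.23777198791504) ((258.0, 168.5), (27.0, 28.0), 90.0)
```

View pics/w1c.png

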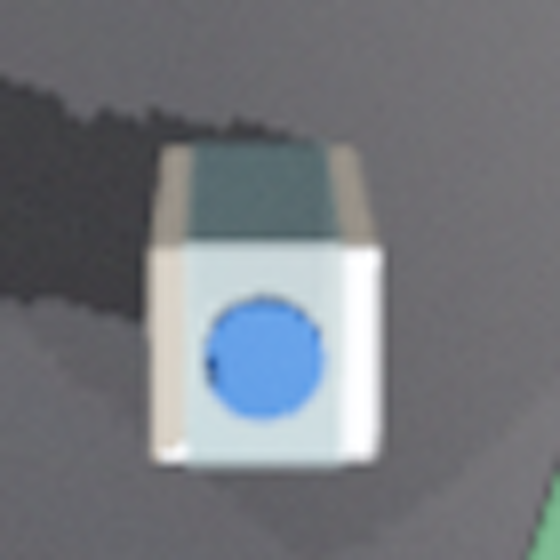

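Frosted strips are on the left and right, along tool x, so the present yaw of about 17.2° is right. The prism centre is about (0.583, -0.1714).

```bash
python3 plan.py 0.583 -0.1714 0.1 17.25 5 0.3
```

```text
2.7 [ 0.5814 -0.1807  0.2181] yaw 17.3 turn [-0.06  0.    0.05] F [0.31 0.31 0.63] gap 0.0558
[0.3, np.float64(0.0009), np.float64(-0.0017), np.float64(0.0236), np.float64(-0.01), np.float64(0.0), np.float64(0.01)]
[0.3, np.float64(0.0008), np.float64(-0.0017), np.float64(0.0236), np.float64(-0.01), np.float64(0.0), np.float64(0.01)]
[0.3, np.float64(0.0008), np.float64(-0.0017), np.float64(0.0236), np.float64(-0.01), np.float64(0.0), np.float64(0.01)]
[0.3, np.float64(0.0008), np.float64(-0.0017), np.float64(0.0236), np.float64(-0.01), np.float64(0.0), np.float64(0.01)]
[0.3, np.float64(0.0008), np.float64(-0.0017), np.float64(0.0236), np.float64(-0.01), np.float64(0.0), np.float64(0.01)]
```

Call:
carry_out(moves=[0.3, 0.002, -0.0045, 0.025, 0, 0, 0, 0.3, 0.002, -0.004, 0.03, 0, 0, 0, 0.3, 0, 0, 0.03, 0, 0, 0, 0.3, 0, 0, 0.025, 0, 0, 0, 0.3, 0, 0, 0.008, 0, 0, 0])

```text
clock: 3.32
tcp_pos: [0.5844, -0.1699, 0.1006]
orientation: [0.001, 0.988, 0.152, 0.003]
wrist_force: [0.2, -0.8, 0.6]
finger_gap: 0.0556
```

```bash
python3 - <<'E'
from h import *
C,im=snap("wrist","w2.png"); a=im[:,:,::-1].copy()
hsv=cv2.cvtColor(a,cv2.COLOR_BGR2HSV); H,S,V=[hsv[...,i].astype(int) for i in range(3)]
m=((abs(H-106)<14)&(S>120)).astype(np.uint8)
n,l,st,c=cv2.connectedComponentsWithStats(m)
for i in range(1,n):
    if st[i,4]>60: print(st[i],c[i],plane(C,c[i],.0675))
E
python3 plan.py 0.583 -0.1714 0.045 17.25 5 0.3
```

```text
[ 17 174  28  24 515] [ 30.82135922 185.12621359] [[ 0.46925235 -0.17377261  0.0675    ]]
[237 231  23  23 429] [247.96270396 242.00932401] [[ 0.5828134  -0.17180635  0.0675    ]]
[398 280  23  21 358] [408.69273743 290.16201117] [[ 0.67852182 -0.17379819  0.0675    ]]
3.375 [ 0.5844 -0.1699  0.1002] yaw 17.45 turn [ 0.19 -0.28  0.2 ] F [ 0.59 -0.09 -0.47] gap 0.0556
[0.3, np.float64(-0.0004), np.float64(0.0002), np.float64(0.011), np.float64(0.04), np.float64(-0.06), np.float64(0.04)]
[0.3, np.float64(-0.0004), np.float64(0.0002), np.float64(0.011), np.float64(0.04), np.float64(-0.06), np.float64(0.04)]
[0.3, np.float64(-0.0004), np.float64(0.0002), np.float64(0.011), np.float64(0.04), np.float64(-0.06), np.float64(0.04)]
[0.3, np.float64(-0.0004), np.float64(0.0002), np.float64(0.011), np.float64(0.04), np.float64(-0.06), np.float64(0.04)]
[0.3, np.float64(-0.0004), np.float64(0.0002), np.float64(0.011), np.float64(0.04), np.float64(-0.06), np.float64(0.04)]
```

View pics/w2.png

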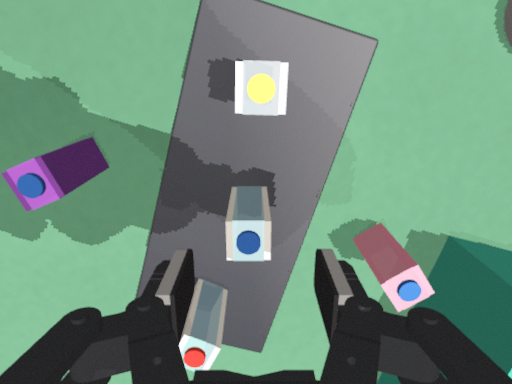

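Call:
carry_out(moves=[0.3, -0.0015, 0.0015, 0.012, 0, 0, 0.2, 0.3, -0.0005, 0.0005, 0.013, 0, 0, 0, 0.3, 0, 0, 0.014, 0, 0, 0, 0.3, 0, 0, 0.012, 0, 0, 0, 0.3, 0, 0, 0.004, 0, 0, 0])

```text
clock: 4.0
tcp_pos: [0.5851, -0.1735, 0.0443]
orientation: [0.002, 0.989, 0.15, 0.005]
wrist_force: [0.3, 0.9, 0.5]
finger_gap: 0.0555
```

```bash
python3 plan.py 0.583 -0.1716 0.045 17.25 1 0.3
```

```text
4.0 [ 0.5851 -0.1735  0.0443] yaw 17.24 turn [ 0.36 -0.47 -0.01] F [0.27 0.88 0.53] gap 0.0555
[0.3, np.float64(-0.0015), np.float64(-0.0025), np.float64(-0.0008), np.float64(0.36), np.float64(-0.47), np.float64(-0.01)]
```

Call:
carry_out(moves=[0.3, -0.0015, -0.0025, -0.001, 0.4, -0.5, 0, 0.3, 0, 0, 0, 0, 0, 0, -1, 0, 0, 0, 0, 0, 0, -1, 0, 0, 0, 0, 0, 0, -1, 0, 0, 0, 0, 0, 0], squeeze=50)

```text
clock: 4.62
tcp_pos: [0.5834, -0.1716, 0.046]
orientation: [-0.0, 0.989, 0.15, -0.0]
wrist_force: [0.7, 0.2, -0.5]
finger_gap: 0.0233
```

Call:
carry_out(moves=[-1, 0, 0, 0, 0, 0, 0, -1, 0, 0, 0, 0, 0, 0, -1, 0, 0, 0, 0, 0, 0, -1, 0, 0, 0, 0, 0, 0, -1, 0, 0, 0, 0, 0, 0])

```text
clock: 5.25
tcp_pos: [0.5832, -0.1716, 0.0458]
orientation: [-0.0, 0.989, 0.15, -0.0]
wrist_force: [0.2, 0.5, -1.2]
finger_gap: 0.0231
```

```bash
python3 plan.py 0.583 -0.1716 0.045 17.25 1 -1; python3 -c "
from h import *
snap('wrist','w3.png')"
```

```text
5.25 [ 0.5832 -0.1716  0.0458] yaw 17.24 turn [-0.04  0.03 -0.01] F [ 0.17  0.55 -1.19] gap 0.0231
[-1.0, np.float64(-0.0002), np.float64(0.0), np.float64(0.0008), np.float64(-0.04), np.float64(0.03), np.float64(-0.01)]
```

View pics/w3.png

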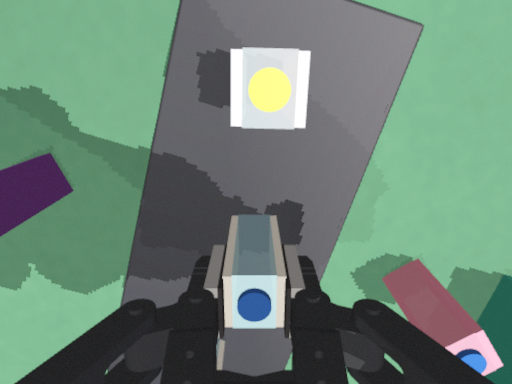

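The dot is at (254,305), with the fingers on the two frosted sides and the gap at 23.1 mm. Lifting.

Call:
carry_out(moves=[-1, 0, 0, -0.01, 0, 0, 0, -1, 0, 0, -0.02, 0, 0, 0, -1, 0, 0, -0.03, 0, 0, 0, -1, 0, 0, -0.04, 0, 0, 0, -1, 0, 0, -0.04, 0, 0, 0])

```text
clock: 5.92
tcp_pos: [0.5811, -0.1707, 0.1884]
orientation: [-0.002, 0.989, 0.15, -0.003]
wrist_force: [1.1, -1.0, -0.7]
finger_gap: 0.0232
```

```bash
python3 plan.py 0.5513 0.05 0.22 13.25 5 -1
```

```text
5.925 [ 0.5811 -0.1707  0.1884] yaw 17.24 turn [-0.28  0.33  3.99] F [ 1.12 -0.96 -0.67] gap 0.0232
[-1.0, np.float64(0.0074), np.float64(-0.0439), np.float64(-0.0061), np.float64(-0.06), np.float64(0.07), np.float64(0.8)]
[-1.0, np.float64(0.0068), np.float64(-0.044), np.float64(-0.0062), np.float64(-0.06), np.float64(0.07), np.float64(0.8)]
[-1.0, np.float64(0.0061), np.float64(-0.0441), np.float64(-0.0062), np.float64(-0.06), np.float64(0.07), np.float64(0.8)]
[-1.0, np.float64(0.0055), np.float64(-0.0442), np.float64(-0.0062), np.float64(-0.06), np.float64(0.07), np.float64(0.8)]
[-1.0, np.float64(0.0049), np.float64(-0.0443), np.float64(-0.0063), np.float64(-0.06), np.float64(0.07), np.float64(0.8)]
```

Call:
carry_out(moves=[-1, 0.007, -0.044, -0.006, 0, 0, 0.8, -1, 0.007, -0.044, -0.006, 0, 0, 0.8, -1, 0.006, -0.044, -0.006, 0, 0, 0.8, -1, 0.006, -0.044, -0.006, 0, 0, 0.8, -1, 0.005, -0.044, -0.006, 0, 0, 0.8])

```text
clock: 6.55
tcp_pos: [0.555, 0.0511, 0.2282]
orientation: [0.001, 0.994, 0.111, 0.003]
wrist_force: [1.1, 1.9, -0.3]
finger_gap: 0.0232
```

Call:
carry_out(moves=[-1, 0, 0, 0, 0, 0, 0, -1, 0, 0, 0, 0, 0, 0, -1, 0, 0, 0, 0, 0, 0, -1, 0, 0, 0, 0, 0, 0, -1, 0, 0, 0, 0, 0, 0])

```text
clock: 7.18
tcp_pos: [0.5551, 0.051, 0.2301]
orientation: [0.001, 0.994, 0.111, 0.004]
wrist_force: [0.3, 0.0, -1.0]
finger_gap: 0.0233
```

```bash
python3 - <<'E'
from h import *
s,p,M=state(); C,im=snap("wrist","w4.png"); np.savez("w4.npz",K=C[0],A=C[1],o=C[2]); print(s["clock"],p)
a=im[:,:,::-1].copy(); hsv=cv2.cvtColor(a,cv2.COLOR_BGR2HSV); H,S,V=[hsv[...,i].astype(int) for i in range(3)]
m=(((H<8)|(H>172))&(S>110)&(V>110)).astype(np.uint8); n,l,st,c=cv2.connectedComponentsWithStats(m)
for i in range(1,n):
    if st[i,4]>20: print(st[i],c[i].round(1),plane(C,c[i],.064)[0].round(4))
E
```

```text
7.175 [0.55513886 0.05104601 0.23006939]
[291   0   6  55 157] [293.8  25.4] [0.5617 0.1764 0.064 ]
[258  83  11  11  90] [263.   87.9] [0.5488 0.125  0.064 ]
```

View pics/w4.png

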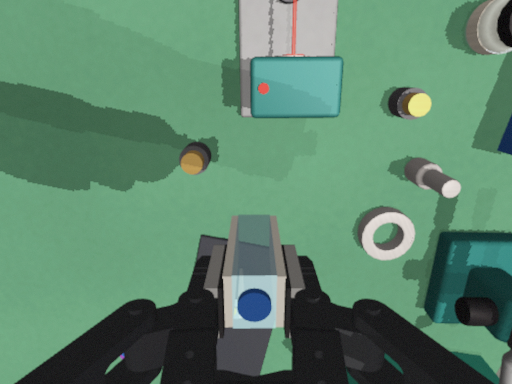

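```bash
python3 - <<'E'
from h import *
a=cv2.imread("pics/w4.png"); d=np.load("w4.npz"); C=(d["K"],d["A"],d["o"])
hsv=cv2.cvtColor(a,cv2.COLOR_BGR2HSV); H,S,V=[hsv[...,i].astype(int) for i in range(3)]
m=((H<8)|(H>172))&(S>110)&(V>110); m[55:]=0
ys,xs=np.nonzero(m); B=plane(C,np.c_[xs,ys],.064)[:,:2]
vx,vy,x0,y0=cv2.fitLine(B.astype(np.float32),2,0,.01,.01).ravel()
if vy<0: vx,vy=-vx,-vy
print("beam",x0,y0,"yaw",np.degrees(np.arctan2(vy,vx))-90, B[:,1].min(),B[:,1].max())
t=(abs(H-90)<10)&(S>100); t[:50]=0;t[130:]=0;t[:,:240]=0;t[:,360:]=0
c=max(cv2.findContours(t.astype(np.uint8),0,1)[0],key=len)
(cx,cy),wh,an=cv2.minAreaRect((plane(C,c[:,0],.092)[:,:2]*1000).astype(np.float32)); print("teal",cx,cy,wh,an)
u=np.array([vx,vy]); b=np.array([x0,y0]); tc=np.array([cx,cy])/1000
print("from teal: centre",tc+.085*u,"beam pt there",b+u*((tc-b)@u+.085))
E
python3 plan.py 0.5513 0.2118 0.22 13.25 1 -1
```

```text
beam 0.56173056 0.17620188 yaw 13.115753 0.15560143172722746 0.19391997372050435
teal 571.9995727539062 131.23838806152344 (68.19794464111328, 43.31339645385742) 12.777212142944336
from teal: centre [0.55271144 0.21402104] beam pt there [0.55290813 0.21406687]
7.225 [0.5551 0.0511 0.23  ] yaw 12.78 turn [ 0.2  -0.48 -0.47] F [-0.59 -0.28 -1.26] gap 0.0234
[-1.0, np.float64(0.0318), np.float64(-0.1576), np.float64(0.0098), np.float64(0.2), np.float64(-0.48), np.float64(-0.47)]
```

Call:
carry_out(moves=[-1, 0.0075, -0.039, 0, 0.2, -0.4, -0.3, -1, 0.0075, -0.039, 0, 0, 0, 0, -1, 0.0075, -0.039, 0, 0, 0, 0, -1, 0.0075, -0.039, 0, 0, 0, 0, -1, 0, 0, 0, 0, 0, 0])

```text
clock: 7.85
tcp_pos: [0.5507, 0.2115, 0.229]
orientation: [0.0, 0.994, 0.111, 0.0]
wrist_force: [0.0, -0.3, -0.9]
finger_gap: 0.0236
```

```bash
python3 plan.py 0.552 0.213 0.11 13.15 5 -1
```

```text
7.85 [0.5507 0.2115 0.229 ] yaw 12.74 turn [ 0.01 -0.04 -0.41] F [ 0.03 -0.33 -0.94] gap 0.0236
[-1.0, np.float64(0.0003), np.float64(-0.0002), np.float64(0.0238), np.float64(0.0), np.float64(-0.01), np.float64(-0.08)]
[-1.0, np.float64(0.0003), np.float64(-0.0002), np.float64(0.0238), np.float64(0.0), np.float64(-0.01), np.float64(-0.08)]
[-1.0, np.float64(0.0003), np.float64(-0.0002), np.float64(0.0238), np.float64(0.0), np.float64(-0.01), np.float64(-0.08)]
[-1.0, np.float64(0.0003), np.float64(-0.0002), np.float64(0.0238), np.float64(0.0), np.float64(-0.01), np.float64(-0.08)]
[-1.0, np.float64(0.0003), np.float64(-0.0002), np.float64(0.0238), np.float64(0.0), np.float64(-0.01), np.float64(-0.08)]
```

Call:
carry_out(moves=[-1, 0.001, -0.001, 0.025, 0, 0, -0.4, -1, 0, 0, 0.03, 0, 0, 0, -1, 0, 0, 0.03, 0, 0, 0, -1, 0, 0, 0.025, 0, 0, 0, -1, 0, 0, 0, 0, 0, 0])

```text
clock: 8.48
tcp_pos: [0.5528, 0.2085, 0.1162]
orientation: [0.001, 0.994, 0.113, 0.001]
wrist_force: [-1.7, 0.0, -1.0]
finger_gap: 0.023
```

```bash
python3 plan.py 0.552 0.213 0.105 13.15 1 -1; python3 -c "
from h import *
snap('wrist','w5.png');snap('scene','s5.png')
a=cv2.imread('pics/w5.png');b=cv2.imread('pics/s5.png')[90:210,240:380]
b=cv2.resize(b,(448,384),interpolation=2)
o=np.hstack([a[:,:],b]);cv2.imwrite('pics/m5.png',cv2.resize(o,(800,320)))"
```

```text
8.475 [0.5528 0.2085 0.1162] yaw 12.96 turn [ 0.13 -0.07 -0.19] F [-1.67  0.04 -1.02] gap 0.023
[-1.0, np.float64(0.0002), np.float64(-0.0046), np.float64(0.0112), np.float64(0.13), np.float64(-0.07), np.float64(-0.19)]
```

View pics/m5.png

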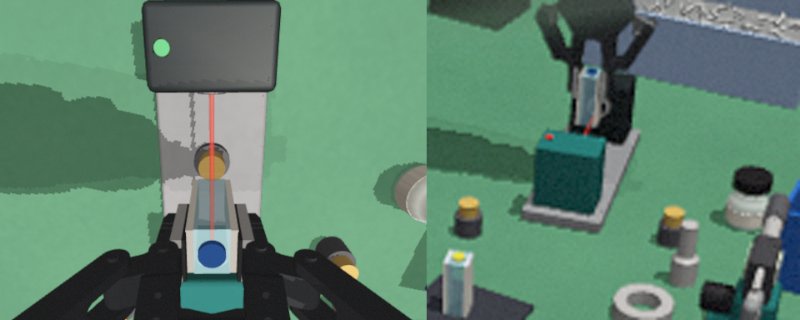

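The prism hangs straight in the jaws, the beam runs up the image in line with the dot, and the dark tower and pad are visible ahead. I'll refine the gauge centre from this view.

```bash
python3 - <<'E'
from h import *
C=cam("wrist"); a=cv2.imread("pics/w5.png"); s,p,M=state(); print(p)
hsv=cv2.cvtColor(a,cv2.COLOR_BGR2HSV); H,S,V=[hsv[...,i].astype(int) for i in range(3)]
m=((H<8)|(H>172))&(S>110)&(V>110); m[215:]=0; m[:112]=0
ys,xs=np.nonzero(m); B=plane(C,np.c_[xs,ys],.064)[:,:2]
vx,vy,x0,y0=cv2.fitLine(B.astype(np.float32),2,0,.01,.01).ravel()
if vy<0: vx,vy=-vx,-vy
u=np.array([vx,vy]); b=np.array([x0,y0]); n=np.array([vy,-vx])
print("beam yaw",np.degrees(np.arctan2(vy,vx))-90, "tower end",(B@u).max())
print("line x at y=.213:",x0+vx/vy*(.213-y0))
# tower top inner edge: strong gradient along column band
t=(V<110)&(S<80); t[:,:165]=0;t[:,345:]=0;t[125:]=0
c=max(cv2.findContours(t.astype(np.uint8),0,1)[0],key=len); x,y,w,h=cv2.boundingRect(c);print(x,y,w,h)
for f in [(x,y),(x+w,y),(x,y+h),(x+w,y+h)]: print(f,plane(C,f,.092)[0].round(4))
P=plane(C,[x+w/2,y+h],.092)[0,:2]; e=P@u; print("inner edge along",e,"centre from dark tower",P-.0625*u)
q=(abs(H-106)<14)&(S>120); n_,l,st,cc=cv2.connectedComponentsWithStats(q.astype(np.uint8)); i=1+st[1:,4].argmax(); print("dot",cc[i],plane(C,cc[i],p[2]-.0458+.0675)[0])
br=(abs(H-20)<9)&(S>100)&(V>90); br[:160]=0;br[215:]=0;br[:,230:]&=True
ys,xs=np.nonzero(br[:,200:300]); print("brass box",xs.min()+200,xs.max()+200,ys.min(),ys.max(), [plane(C,[(xs.min()+xs.max())/2+200,ys.min()],z)[0,:2].round(4) for z in(.038,.044,.05)], plane(C,[xs.min()+200,185],.044),plane(C,[xs.max()+200,185],.044))
E
```

```text
[0.55461252 0.2092272  0.11873624]
beam yaw 12.956291 tower end 0.14373944419724788
line x at y=.213: 0.5550468
171 0 166 114
(171, 0) [0.4973 0.3113 0.092 ]
(337, 0) [0.5638 0.3267 0.092 ]
(171, 114) [0.5041 0.2658 0.092 ]
(337, 114) [0.5776 0.2827 0.092 ]
inner edge along 0.1460140619811844 centre from dark tower [0.55478957 0.21333333]
dot [253.8862069  304.63793103] [0.55525925 0.2093058  0.14043624]
brass box 238 269 181 214 [array([0.5516, 0.2275]), array([0.5512, 0.2293]), array([0.5507, 0.231 ])] [[0.54221503 0.22454113 0.044     ]] [[0.56134012 0.22888666 0.044     ]]
```

```bash
python3 plan.py 0.5525 0.213 0.100 13.05 1 -1
```

```text
8.575 [0.5546 0.2092 0.1187] yaw 12.97 turn [ 0.12 -0.33 -0.08] F [-0.18  0.53 -0.12] gap 0.0231
[-1.0, np.float64(-0.0013), np.float64(-0.0042), np.float64(0.0187), np.float64(0.12), np.float64(-0.33), np.float64(-0.08)]
```

Call:
carry_out(moves=[-1, -0.0015, -0.004, 0, 0.1, -0.3, 0, -1, 0, 0, 0.008, 0, 0, 0, -1, 0, 0, 0.008, 0, 0, 0, -1, 0, 0, 0.003, 0, 0, 0, -1, 0, 0, 0, 0, 0, 0])

```text
clock: 9.2
tcp_pos: [0.5544, 0.2133, 0.1019]
orientation: [-0.0, 0.994, 0.113, 0.003]
wrist_force: [0.2, 0.5, -2.2]
finger_gap: 0.0232
```

```bash
python3 plan.py 0.5525 0.213 0.09 13.05 1 -1
```

```text
9.2 [0.5544 0.2133 0.1019] yaw 12.96 turn [ 0.01 -0.34 -0.09] F [ 0.18  0.46 -2.22] gap 0.0232
[-1.0, np.float64(-0.0019), np.float64(-0.0001), np.float64(0.0119), np.float64(0.01), np.float64(-0.34), np.float64(-0.09)]
```

Call:
carry_out(moves=[-1, -0.002, 0, 0.003, 0, -0.3, 0, -1, 0, 0, 0.003, 0, 0, 0, -1, 0, 0, 0.003, 0, 0, 0, -1, 0, 0, 0.002, 0, 0, 0, -1, 0, 0, 0, 0, 0, 0])

```text
clock: 9.82
tcp_pos: [0.5524, 0.2128, 0.0902]
orientation: [0.0, 0.994, 0.113, 0.0]
wrist_force: [0.0, 0.1, 0.6]
finger_gap: 0.0232
```

```bash
python3 plan.py 0.5525 0.213 0.09 13.05 1 -1
```

```text
9.825 [0.5524 0.2128 0.0902] yaw 12.96 turn [ 0.02 -0.02 -0.09] F [0.04 0.09 0.62] gap 0.0232
[-1.0, np.float64(0.0002), np.float64(-0.0002), np.float64(0.0002), np.float64(0.02), np.float64(-0.02), np.float64(-0.09)]
```

Call:
carry_out(moves=[-1, 0, 0, 0.0015, 0, 0, 0, -1, 0, 0, 0.0015, 0, 0, 0, -1, 0, 0, 0, 0, 0, 0, -1, 0, 0, 0, 0, 0, 0, -1, 0, 0, 0, 0, 0, 0])

```text
clock: 10.45
tcp_pos: [0.5525, 0.2129, 0.0872]
orientation: [0.0, 0.994, 0.113, 0.0]
wrist_force: [0.1, 0.2, -1.0]
finger_gap: 0.0233
```

Call:
carry_out(moves=[-1, 0, 0, 0.0015, 0, 0, 0, -1, 0, 0, 0.0015, 0, 0, 0, -1, 0, 0, 0, 0, 0, 0, -1, 0, 0, 0, 0, 0, 0, -1, 0, 0, 0, 0, 0, 0])

```text
clock: 11.08
tcp_pos: [0.5526, 0.2129, 0.084]
orientation: [0.0, 0.994, 0.113, 0.0]
wrist_force: [0.2, -0.1, -1.1]
finger_gap: 0.0231
```

Call:
carry_out(moves=[-1, 0, 0, 0.0015, 0, 0, 0, -1, 0, 0, 0.0015, 0, 0, 0, -1, 0, 0, 0, 0, 0, 0, -1, 0, 0, 0, 0, 0, 0, -1, 0, 0, 0, 0, 0, 0])

```text
clock: 11.7
tcp_pos: [0.5526, 0.2129, 0.0808]
orientation: [0.0, 0.994, 0.113, 0.0]
wrist_force: [-0.4, 0.7, 0.1]
finger_gap: 0.0237
```

Call:
carry_out(moves=[-1, 0, 0, 0.0015, 0, 0, 0, -1, 0, 0, 0.0005, 0, 0, 0, -1, 0, 0, 0, 0, 0, 0, -1, 0, 0, 0, 0, 0, 0, -1, 0, 0, 0, 0, 0, 0])

```text
clock: 12.32
tcp_pos: [0.5526, 0.2129, 0.0787]
orientation: [0.0, 0.994, 0.113, 0.001]
wrist_force: [-1.1, 0.4, -0.8]
finger_gap: 0.0231
```

Call:
carry_out(moves=[-1, 0, 0, 0.0015, 0, 0, 0, -1, 0, 0, 0.0005, 0, 0, 0, -1, 0, 0, 0, 0, 0, 0, -1, 0, 0, 0, 0, 0, 0, -1, 0, 0, 0, 0, 0, 0])

```text
clock: 12.95
tcp_pos: [0.5527, 0.2129, 0.0778]
orientation: [0.0, 0.994, 0.113, 0.001]
wrist_force: [-1.1, -0.4, 2.1]
finger_gap: 0.0233
```

Contact felt at TCP z ≈ 0.078 (force +3 N over the baseline). Pressing on gently.

Call:
carry_out(moves=[-1, 0, 0, 0.002, 0, 0, 0, -1, 0, 0, 0.002, 0, 0, 0, -1, 0, 0, 0.002, 0, 0, 0, -1, 0, 0, 0.001, 0, 0, 0, -1, 0, 0, 0.001, 0, 0, 0])

```text
clock: 13.58
tcp_pos: [0.5527, 0.2129, 0.07]
orientation: [0.0, 0.994, 0.113, 0.001]
wrist_force: [-2.7, 0.3, 5.7]
finger_gap: 0.0232
```

```bash
python3 plan.py 0.5525 0.213 0.068 13.05 1 -1
```

```text
13.575 [0.5527 0.2129 0.07  ] yaw 12.97 turn [ 0.03 -0.13 -0.08] F [-2.72  0.25  5.69] gap 0.0232
[-1.0, np.float64(-0.0002), np.float64(-0.0001), np.float64(0.002), np.float64(0.03), np.float64(-0.13), np.float64(-0.08)]
```

Call:
carry_out(moves=[-1, 0, 0, 0.001, 0, 0, 0, -1, 0, 0, 0.001, 0, 0, 0, -1, 0, 0, 0.0005, 0, 0, 0, -1, 0, 0, 0.0005, 0, 0, 0, -1, 0, 0, 0.0005, 0, 0, 0])

```text
clock: 14.2
tcp_pos: [0.5527, 0.2129, 0.0685]
orientation: [0.0, 0.994, 0.113, 0.002]
wrist_force: [-3.6, -1.1, 6.3]
finger_gap: 0.0236
```

```bash
python3 plan.py 0.5525 0.213 0.068 13.05 1 -1
```

```text
14.2 [0.5527 0.2129 0.0685] yaw 12.97 turn [ 0.03 -0.19 -0.08] F [-3.62 -1.07  6.26] gap 0.0236
[-1.0, np.float64(-0.0002), np.float64(-0.0001), np.float64(0.0005), np.float64(0.03), np.float64(-0.19), np.float64(-0.08)]
```

Call:
carry_out(moves=[-1, 0, 0, 0.001, 0, 0, 0, -1, 0, 0, 0.001, 0, 0, 0, -1, 0, 0, 0.001, 0, 0, 0, -1, 0, 0, 0.001, 0, 0, 0, -1, 0, 0, 0.001, 0, 0, 0])

```text
clock: 14.82
tcp_pos: [0.5526, 0.2129, 0.0685]
orientation: [0.0, 0.994, 0.113, 0.003]
wrist_force: [-3.7, -0.4, 11.1]
finger_gap: 0.0234
```

```bash
python3 plan.py 0.5525 0.213 0.068 13.05 1 -1;python3 -c "
from h import *
snap('wrist','w6.png');snap('scene','s6.png')
a=cv2.imread('pics/w6.png');b=cv2.imread('pics/s6.png')[90:210,240:380]
b=cv2.resize(b,(448,384),interpolation=2)
o=np.hstack([a[:,:],b]);cv2.imwrite('pics/m6.png',cv2.resize(o,(800,320)))
hsv=cv2.cvtColor(a,cv2.COLOR_BGR2HSV); H,S=hsv[...,0].astype(int),hsv[...,1]
q=(abs(H-106)<14)&(S>120); n,l,st,cc=cv2.connectedComponentsWithStats(q.astype(np.uint8)); print(cc[1+st[1:,4].argmax()])"
```

```text
14.825 [0.5526 0.2129 0.0685] yaw 12.99 turn [ 0.05 -0.33 -0.06] F [-3.67 -0.39 11.06] gap 0.0234
[-1.0, np.float64(-0.0001), np.float64(-0.0001), np.float64(0.0005), np.float64(0.05), np.float64(-0.33), np.float64(-0.06)]
[253.96867749 304.80278422]
```

View pics/m6.png

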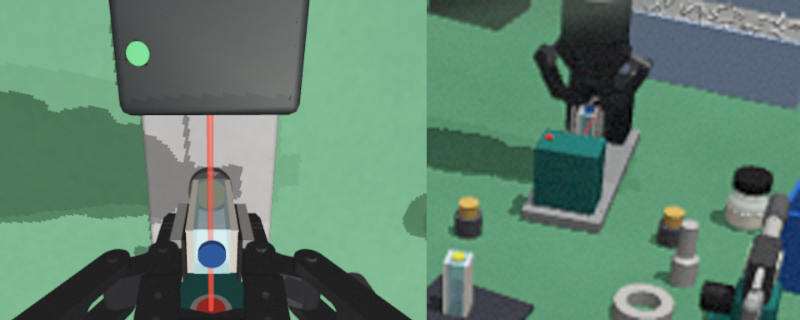

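The seat is on its stop: force is up to about 12 N while z stays put. The dot is still at (254,304.8), so nothing slipped in the jaws, and the beam lines up with the dot. One last state check, then I hand in.

```bash
python3 plan.py 0.5525 0.213 0.068 13.05 1 -1 && python3 -c "
from h import *
s,p,M=state()
if 5<s['wrist_force'][2]<20 and p[2]<.0695: print(env.hand_in())"
```

```text
14.925 [0.5526 0.2129 0.0685] yaw 12.99 turn [ 0.06 -0.33 -0.06] F [-4.67 -1.46 10.55] gap 0.0234
[-1.0, np.float64(-0.0001), np.float64(-0.0001), np.float64(0.0005), np.float64(0.06), np.float64(-0.33), np.float64(-0.06)]
the job is handed in; nothing more can be done
None
```

I gripped the blue-dotted prism by its frosted faces, lifted it clear of the tray and set it over the gauge's seat. I then pressed it down to the stop and handed the job in at 14.9 s with the prism still held. No verdict is reported.

- **Seat:** I felt first touch at TCP z of about 0.078 m. The downward motion stopped at 0.0685 m, about 9.5 mm lower, while the vertical wrist force rose to about 11 N. That fits the seat being home, well under the 30 N limit.
- **Position:** The tool finished at (0.5526, 0.2129) m. My estimates of the seat centre ranged over about (0.551–0.553, 0.212–0.214) m, so any offset should be around 2 mm.
- **Squareness and grip:** The tool yaw was 12.99° against a measured beam yaw of 13.0–13.3°, and its tilt was about 0.3°. The blue dot had not moved in the wrist view, so the prism did not slip in the jaws.
- **Disagreements:** The gauge-centre estimates differed by about 2–3 mm, and one picture was paired with a slightly later arm pose, which I corrected for by hand. A sideways wrist force of about 4–5 N remained at the end. I saw no contact with the rest of the gauge in the last picture, but I did not trace where that force came from.

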